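# Load a sample cassette into the soil reader

### The arm

A 6-joint arm with a two-finger parallel gripper is mounted at the origin on a cart in front of the work surface, level with it; the furniture and walls round the work are solid. World frame = base frame: x ahead of the robot, y to its left, z up, the work surface at z = 0. Lengths are in m, angles in degrees, forces in N, time in s.
With the tool pointing down it reaches from about 0.4 to 0.825 m from the base axis. Payload 7 kg.
Tool frame: the origin (TCP) lies midway between the tips of the shut fingers; the grasp point (between the pads) lies 19 mm behind it (pinch_z is the distance from the TCP to the grasp point, in m); z points along the fingers, y is the line along which they close (so a half turn about z gives the same grasp; the last joint's range is limited). The gripper opens to 85 mm and grips with 20 to 120 N. Pads are 22 mm wide; open, the fingers measure 114 mm over their backs; the gripper's body (76 mm by 85 mm) begins 54 mm behind the grasp point. The pads swing forward as they close: fully open they stand 13 mm farther back than shut.
Start: joints at [85.778, 20.546, 0.682, 0, -70.136, -16.507], TCP at [0.239, 0.631, 0.231] pointing down, gripper open.
Joint ranges: [-176.03, 176.03], [-82.01, 121.73], [-58.28, 71.71], [-173.87, 95.51], [-174.79, -0.11], [-173.66, 173.66]. Speed limits (degrees/s): [136.94, 136.94, 172.46, 180, 180, 180].

### API

Orientations are given as a 3x3 rotation matrix whose columns are the frame's x, y, z axes.
In Python, from rig import * gives the robot as it stands.
- The arm moves only by the tool apply_moves, never from a script. Its argument "moves" is a list of rows, each a list of 7 numbers: the turn, a rotation vector about the tool's x, y, z normalised to -1 to 1, where 1 is 0.5 rad, then the shift along the tool's x, y, z normalised to -1 to 1, where 1 is 20 cm, then the finger opening in mm, from 0 to 85.4. In form: [[rx, ry, rz, dx, dy, dz, claw], ...]. A call has 1 to 12 rows; each row is the pose to reach, as a shift and turn from the pose commanded when the call began, along the tool's axes at that moment; what a row does not reach only later rows make up. A row lasts 1/8 s, in which the tool goes at most 62.5 mm and 10.7 degrees, less where a joint would pass 70% of its speed; a pose out of reach is approached as far as the arm can. A call with a number of a shift or a turn outside -1 to 1 is refused whole. A call with a gripper value outside its range is refused whole. The fingers move at their own pace and stop on an object; "grip_force" is the grip in N (left out, the last holds). Time passes only in rows, so rows that repeat a pose let the fingers close. It gives the time, the measured TCP pose, the force, the opening and the grip force at its end, in the units of the state.
- sense(): the state, without advancing time (a new reading comes with each control period).
- snapshot(name): name is "side" or "top"; returns (picture, depth): 480x640x3 uint8, red, green, blue; 480x640 float32, m along the optical axis (not along the pixel's ray), 0 where there is no reading.
- camera_model(name): a dict with "intrinsics" (3x3 intrinsics, pixels), "k1" (the pictures are not rectified: a ray, as slopes to the right and down, at radius r is drawn at 1 + k1 r^2 times it, then the intrinsics apply), "R" (3x3) and "t" (3): a world point X has camera coordinates R X + t. Camera axes: x right, y down, z forward; pixel columns grow to the right and rows downward; lengths in m; the calibration is good to about 2 mm. A picture is of the moment at which its call begins. camera_model takes no time and is no camera call.
- job_done(): hands the job in; it is judged then, once.
Trained networks look in the newest picture that a camera, given by its name, has taken for a name from the list of things; names that differ only in an ending like _2 or _b are one class to them, and where a whole thing is asked for, a point or a joint stands for the part that bears it (a point fixed in the world has none). Each returns a list of dicts, best first, with "confidence" (0 to 1); they miss things now and then, are a little off and sometimes report something else, mostly with a low value. They report only what shows in the picture. A call takes as long as a camera call.
- look_for(name, camera): "location" ([x, y, z] in m, in world coordinates, good to about 4 mm: the middle of the surface that is visible of it).
- landmark_of(name, camera): "location" ([x, y, z] in m, in world coordinates, good to about 4 mm: a listed point, or the origin of a listed thing).
The state is a dict: "time_s": time; "joint_pos": joint angles; "joint_vel": joint speeds; "joint_efforts": joint torques, N m; "position": TCP position; "orientation": TCP orientation; "force": force on the tool from outside, world axes, zero at the start; "torque": the same for the moment, N m; "gripper_width": finger opening in m; "grip_force": force on a finger pad.
Only numpy, scipy, OpenCV 4.12 (cv2) and the standard library are available. Lean on these libraries where they do the work, as an engineer would, in place of code of your own. Each camera call takes 0.05 s, during which the arm holds its last target. There are 200 camera calls.

### The job

Take the blue sample cassette out of the rack and push it into the inclined bay of the soil reader, past the sprung ball in the bay's side, until it clicks and sits fully home with its collar flat on the bay's rim; do not force it, and let go of it. Leave the orange cassette in its place in the rack and do not disturb the beaker or the flask.

Things in the scene. Friction and masses are not known exactly. Their poses are not given: they have to be found in the camera images.
- blue_cassette_grip (a point): Blue-topped sample cassette, 113 mm tall, about 150 g, upright in the rack at the start. This point: centre of its blue grip block (36 along y x 22 along x x 38 tall). z runs up the cassette, out of its grip end. Below the block is the blue collar, 74 along y x 44 along x x 5, its underside 24 below this point.
- blue_cassette_nose (a point): Centre of the blue cassette's underside, 94 mm below its grip point, same axes. From here to the collar runs the white part, 56 along y x 24 along x, 70 mm long, with a brown window; its lower y edges are rounded 8 mm, and both narrow (y) sides have a notch 6 mm deep from 35 to 51 mm above this point. The cassette is the same either way round.
- orange_cassette_grip (a point): The other cassette, the same shape with an orange grip block and collar, standing in the rack's other place; to be left alone. This point is the centre of its grip block, axes as for the blue one.
- rack: White two-place rack, fixed, on a grey base 84 x 226 x 10 mm, 46 mm high in all. Origin under its centre, z up, y along its length. Slots 61 along y x 29 along x, floor 10 mm above the worktop, 55 mm either side of the centre along y; which cassette is in which varies. The cassettes stand 36 mm deep in them, their axes along the rack's (to 0.1 rad).
- reader_bay: Inclined bay of the white soil reader, fixed. Origin: centre of its mouth in the plane of the grey rim (86 along y x 52), 105 mm above the worktop. z: the bay's axis out of the bay, up and over the reader's front, 30 degrees from vertical; y: level, across its width. Inside 58 along y x 26.4, widening to 68 x 36.4 over the last 10 mm. A cassette goes in along -z, its y along the bay's y, either way round.
- bay_home (a point): Where the centre of the blue grip block is when the cassette is fully home (collar on the rim): 24 mm out along z from the mouth's centre. The reader's grey base is 170 x 130 mm.
- detent_ball (a joint): Travel of the sprung 16 mm steel ball in the bay's +y wall, 28 mm below the rim, m: 0 = out, 6 mm into the bay; 0.003 to 0.005 = pushed back. It is met with the cassette some 21 mm in, rubs along it, and springs out (under 0.001) into the notch at home. Spring 4 to 9 N; the push takes about 5 to 15 N; the cassette's own weight is not enough.
- beaker: Empty glass beaker 62 mm wide, 70 mm high, loose on the worktop; origin under its centre. Bystander.
- flask: Conical flask with orange stopper, 67 mm wide, 106 mm high, loose on the worktop; origin under its centre. Bystander.

How it is judged:
By the outcome, as a careful person would: the job done as asked, in the order asked, and still so for the second after the job is handed in, with the robot touching nothing.
It also fails if it takes over 43 s, if anything falls off the work surface, if the arm or the gripper's body presses on something with over 40 N, if the wrist force passes 120 N, or if a joint passes its speed limit or range.

## Working session

There is one attempt and no reset: what is moved stays moved. The work goes in short steps, Python scripts to look and compute and a tool call to move; the robot and the scene stay as the last step left them, time stands still between calls to the robot, and variables do not carry over. Pictures are saved under pics/ and viewed, at most 10 in all, crops included, and the job is handed in when it is done.

Besides the shell and the picture viewer there is one more tool, called after "Emit:" as name(argument=value, ...), one argument or row to a line, values as JSON. apply_moves: Moves the arm, as the interface text tells. Its arguments: {"type":"object","properties":{"moves":{"type":"array","items":{"type":"array","items":{"type":"number"}}},"grip_force":{"type":"number"}},"required":["moves"]}

```bash
mkdir -p pics; ls; cat > h.py <<'E'
from rig import *
import numpy as np, cv2
def snap(cam,name=None):
    p,d=snapshot(cam)
    if name: cv2.imwrite(f'pics/{name}.png',p[:,:,::-1])
    return p,d
def cloud(cam,d):
    m=camera_model(cam);K=np.array(m["intrinsics"]);k1=m["k1"]
    v,u=np.mgrid[0:480,0:640]
    dist=np.array([k1,0,0,0,0.])
    q=cv2.undistortPoints(np.stack([u.ravel(),v.ravel()],1).astype(np.float64)[:,None],K,dist)[:,0]
    q=np.c_[q,np.ones(len(q))]*d.ravel()[:,None]
    X=(q-np.array(m["t"]))@np.array(m["R"])
    return X.reshape(480,640,3)
E
python3 - <<'E'
from h import *
np.set_printoptions(precision=4,suppress=True)
for c in("side","top"):
    p,d=snap(c,c+'0'); np.save(c+'0.npy',cloud(c,d)); np.save(c+'p.npy',p)
    m=camera_model(c); print(c,-np.array(m["R"]).T@np.array(m["t"]))
    for n in["blue_cassette_grip","orange_cassette_grip","rack","reader_bay","bay_home","beaker","flask","blue_cassette_nose"]:
        print(n,[(np.round(r["location"],4).tolist(),round(r["confidence"],2)) for r in landmark_of(n,c)[:2]])
s=sense();print(s)
E
```

```text
pics
side [ 0.1864 -0.6859  0.8554]
blue_cassette_grip [([0.4726, 0.3181, 0.1061], 0.64)]
orange_cassette_grip [([0.4871, 0.2101, 0.1033], 0.8)]
rack [([0.4807, 0.2587, -0.0003], 0.65)]
reader_bay [([0.5976, -0.1044, 0.1066], 0.64)]
bay_home [([0.6105, -0.1093, 0.1222], 0.56)]
beaker [([0.4705, 0.3184, 0.1101], 0.67), ([0.7573, -0.1075, 0.0019], 0.59)]
flask [([0.7579, 0.1128, -0.001], 0.85)]
blue_cassette_nose [([0.4696, 0.3143, 0.0099], 0.59)]
top [0.5371 0.0565 1.1372]
blue_cassette_grip [([0.4691, 0.3178, 0.1034], 0.66)]
orange_cassette_grip [([0.4878, 0.201, 0.1011], 0.97), ([0.7571, 0.1138, -0.0016], 0.63)]
rack [([0.4805, 0.2611, -0.0012], 0.98)]
reader_bay [([0.5997, -0.1021, 0.104], 0.69)]
bay_home [([0.609, -0.1086, 0.1223], 0.88)]
beaker [([0.7601, -0.1124, 0.0016], 0.9)]
flask [([0.7564, 0.114, -0.0006], 0.84)]
blue_cassette_nose [([0.4707, 0.3161, 0.0094], 0.67)]
{'time_s': 0.9, 'joint_pos': array([ 85.778 ,  20.5427,   0.6831,  -0.0001, -70.1358, -16.5067]), 'joint_vel': array([ 0.0052,  0.023 ,  0.0168,  0.0188, -0.0307, -0.0086]), 'joint_efforts': array([  0.0002, -58.2956,  29.3657,   6.9419,  -0.0005,  -0.    ]), 'position': array([0.2389, 0.6313, 0.2314]), 'orientation': array([[ 0.9353, -0.3539,  0.    ],
       [-0.3539, -0.9353,  0.0001],
       [-0.    , -0.0001, -1.    ]]), 'force': array([ 0.3544,  0.6168, -0.4251]), 'torque': array([ 0.0211,  0.0399, -0.0153]), 'grip_force': 0.0, 'gripper_width': 0.08540531348334225}
```

View pics/top0.png

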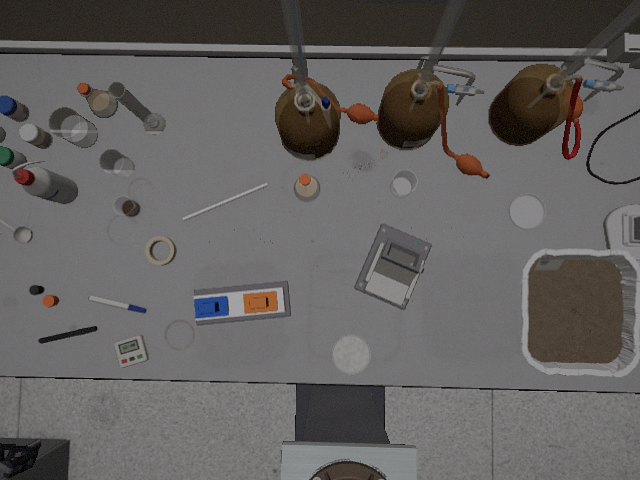

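View pics/side0.png

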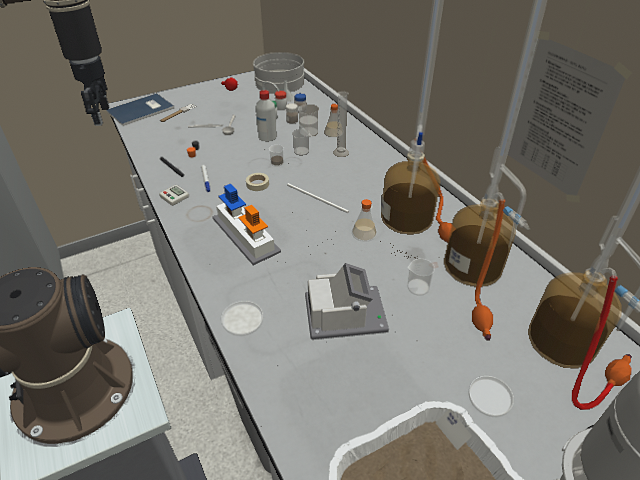

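```bash
python3 - <<'E'
import numpy as np,cv2
np.set_printoptions(precision=4,suppress=True)
for c in("top","side"):
    X=np.load(c+'0.npy');p=np.load(c+'p.npy');h=cv2.cvtColor(p,cv2.COLOR_RGB2HSV)
    near=lambda x,y,r:np.hypot(X[...,0]-x,X[...,1]-y)<r
    for n,lo,hi,(x,y) in(("blue",95,125,(.47,.317)),("orange",3,22,(.488,.205))):
        m=(h[...,0]>lo)&(h[...,0]<hi)&(h[...,1]>90)&near(x,y,.06)
        for zn,z0,z1 in(("top",.117,.135),("collar",.07,.092)):
            q=X[m&(X[...,2]>z0)&(X[...,2]<z1)]
            if len(q)<20: print(c,n,zn,len(q));continue
            r=cv2.minAreaRect((q[:,:2]*1000).astype(np.float32));print(c,n,zn,len(q),np.median(q,0),r)
    # rim: points near reader, fit plane with normal ~30deg
    m=near(.6,-.104,.08)&(X[...,2]>.07)&(X[...,2]<.14)
    q=X[m]; 
    best=None;rng=np.random.default_rng(0)
    for _ in range(500):
        a,b,e=q[rng.integers(len(q),size=3)];n=np.cross(b-a,e-a);l=np.linalg.norm(n)
        if l<1e-5: continue
        n/=l;n*=np.sign(n[2])
        if not .8<n[2]<.92: continue
        k=abs((q-a)@n)<.0015
        if best is None or k.sum()>best.sum(): best=k
    r=q[best];cen=r.mean(0);n=np.linalg.svd(r-cen)[2][2];n*=np.sign(n[2])
    yb=np.cross([0,0,1],n);yb/=np.linalg.norm(yb)
    xb=np.cross(yb,n)
    uv=(r-cen)@np.c_[xb,yb]; rr=cv2.minAreaRect((uv*1000).astype(np.float32))
    print(c,"rim",len(r),n,yb,cen,rr,cen+np.c_[xb,yb]@np.array(rr[0])/1000)
    for a in range(2): print(np.percentile(uv[:,a]*1000,[0,1,5,95,99,100]))
E
```

```text
top blue top 174 [0.4715 0.3148 0.1236] ((471.07745361328125, 315.235595703125), (22.114667892456055, 35.66492462158203), 9.506430625915527)
top blue collar 420 [0.4763 0.3099 0.0854] ((471.8891296386719, 315.6125183105469), (41.987159729003906, 74.748291015625), 7.001569747924805)
top orange top 172 [0.4844 0.206  0.1231] ((484.2691345214844, 206.95684814453125), (21.447580337524414, 36.41402816772461), 3.4560344219207764)
top orange collar 437 [0.4877 0.2021 0.0854] ((485.0071105957031, 206.9259490966797), (41.92762756347656, 73.26300811767578), 6.990237712860107)
top rim 268 [ 0.4704 -0.193   0.8611] [ 0.3795  0.9252 -0.    ] [ 0.5947 -0.1039  0.1064] ((1.1473522186279297, -0.1427001953125), (54.42574691772461, 85.8294448852539), 0.31694599986076355) [ 0.5955 -0.1044  0.1058]
[-26.2821 -25.8732 -24.3955  25.6543  27.3362  28.4659]
[-42.9715 -42.63   -41.2308  40.7229  42.3612  42.7408]
side blue top 86 [0.4726 0.311  0.1205] ((473.2107849121094, 314.0006103515625), (22.323429107666016, 40.87171936035156), 5.7556867599487305)
side blue collar 204 [0.4648 0.2984 0.0833] ((473.6296691894531, 315.08135986328125), (44.92107391357422, 78.22496795654297), 7.588556289672852)
side orange top 96 [0.4854 0.2027 0.1209] ((485.9415588378906, 204.99395751953125), (23.322614669799805, 39.44823455810547), 4.46875)
side orange collar 240 [0.4783 0.1886 0.0833] ((486.95318603515625, 204.7329559326172), (45.83338165283203, 75.0309066772461), 3.8462445735931396)
side rim 208 [ 0.4953 -0.1872  0.8483] [ 0.3536  0.9354 -0.    ] [ 0.6023 -0.1066  0.1009] ((-4.100528717041016, -0.7929534912109375), (88.52672576904297, 53.884429931640625), 89.24921417236328) [ 0.5988 -0.1061  0.1031]
[-31.3482 -30.7874 -29.18    20.2579  22.2202  23.1986]
[-45.3362 -44.9475 -43.4753  40.3579  42.9508  43.3371]
```

The top view shows the blue cassette at (210,307), the orange one at (262,302) and the reader at (395,265), with its bay rim at (403,252) opening away from the robot. The side view shows the same layout, with blue at (232,195), the rim at (357,282) and the path clear. I'll grip across the cassette's x and start moving.

Emit:
apply_moves(
  moves=[
    [0,0,1,1,0.65,0,60],
    [0,0,1,1,0.65,0,60],
    [0,0,1,1,0.65,0,60],
    [0,0,1,1,0.65,0,60],
    [0,0,1,1,0.65,0,60],
  ],
  grip_force=60,
)

```text
time_s: 1.52
position: [0.3816, 0.4363, 0.2319]
orientation: [[0.648, -0.761, 0.0], [-0.761, -0.648, 0.001], [-0.0, -0.001, -1.0]]
force: [-1.1, 0.5, 0.1]
gripper_width: 0.0599
grip_force: 0.0
```

```bash
cat >> h.py <<'E'
from scipy.spatial.transform import Rotation as Ro
def frame(y,z):
    z=np.array(z,float);z/=np.linalg.norm(z);y=np.array(y,float);y-=z*(y@z);y/=np.linalg.norm(y)
    return np.c_[np.cross(y,z),y,z]
def row(p,R):
    s=sense();R0=s["orientation"]
    w=Ro.from_matrix(R0.T@R).as_rotvec()/.5; d=R0.T@(np.array(p)-s["position"])/.2
    print("row",np.round(np.r_[w,d],4).tolist(),"pos",np.round(s["position"],4),"F",np.round(s["force"],1),"t",round(s["time_s"],2),"w",round(s["gripper_width"],4))
RG=frame([-.9925,-.1219,0],[0,0,-1])
E
python3 - <<'E'
from h import *
row([.472,.315,.19],RG)
# yaw of reader from its base outline
X=np.load('top0.npy')
for c in('top','side'):
    X=np.load(c+'0.npy');p=np.load(c+'p.npy').astype(int)
    m=(np.hypot(X[...,0]-.59,X[...,1]+.1)<.12)&(X[...,2]>.004)&(X[...,2]<.15)&~((np.hypot(X[...,0]-.757,X[...,1]+.11)<.04))
    q=(X[m][:,:2]*1000).astype(np.float32);print(cv2.minAreaRect(q))
E
```

```text
row [-0.001, 0.0008, 1.1666, 0.7548, 0.0492, 0.2095] pos [0.3816 0.4363 0.2319] F [-1.1  0.5  0.1] t 1.52 w 0.0599
((589.2021484375, -99.14738464355469), (228.1669921875, 229.8909149169922), 59.96158218383789)
((566.429443359375, -118.40962982177734), (176.4093017578125, 170.3857421875), 67.8497543334961)
```

Emit:
apply_moves(
  moves=[
    [0,0,1,0.755,0.049,0.1,60],
    [0,0,1,0.755,0.049,0.1,60],
    [0,0,1,0.755,0.049,0.1,60],
    [0,0,1,0.755,0.049,0.1,60],
  ],
)

```text
time_s: 2.02
position: [0.4715, 0.3168, 0.211]
orientation: [[0.205, -0.979, -0.0], [-0.979, -0.205, -0.0], [0.0, 0.0, -1.0]]
force: [-0.2, 0.9, -0.8]
gripper_width: 0.0601
grip_force: 0.0
```

```bash
python3 - <<'E'
from h import *
row([.472,.315,.15],RG);row([.472,.315,.092],RG)
E
```

```text
row [0.0009, -0.0008, 0.1676, 0.0092, -0.0007, 0.305] pos [0.4715 0.3168 0.211 ] F [-0.2  0.9 -0.8] t 2.02 w 0.0601
row [0.0009, -0.0008, 0.1676, 0.0091, -0.0008, 0.595] pos [0.4715 0.3168 0.211 ] F [-0.2  0.9 -0.8] t 2.02 w 0.0601
```

Emit:
apply_moves(
  moves=[
    [0,0,0.168,0.009,-0.001,0.15,60],
    [0,0,0.168,0.009,-0.001,0.3,60],
    [0,0,0.168,0.009,-0.001,0.45,60],
    [0,0,0.168,0.009,-0.001,0.59,60],
    [0,0,0.168,0.009,-0.001,0.59,60],
    [0,0,0.168,0.009,-0.001,0.59,10],
    [0,0,0.168,0.009,-0.001,0.59,10],
    [0,0,0.168,0.009,-0.001,0.59,10],
    [0,0,0.168,0.009,-0.001,0.59,10],
    [0,0,0.168,0.009,-0.001,0.59,10],
    [0,0,0.168,0.009,-0.001,0.59,10],
    [0,0,0.168,0.009,-0.001,0.59,10],
  ],
  grip_force=60,
)

```text
time_s: 3.52
position: [0.4722, 0.3171, 0.0949]
orientation: [[0.125, -0.992, 0.002], [-0.992, -0.125, 0.002], [-0.002, -0.002, -1.0]]
force: [-1.2, 1.0, 7.3]
gripper_width: 0.0212
grip_force: 59.9
```

```bash
python3 - <<'E'
from h import *
row([.472,.315,.19],RG)
snap('side','grasp')
E
```

```text
row [-0.0047, 0.004, 0.0063, 0.0095, 0.0014, -0.4758] pos [0.4722 0.3171 0.0949] F [-1.2  1.   7.3] t 3.52 w 0.0212
```

View pics/grasp.png

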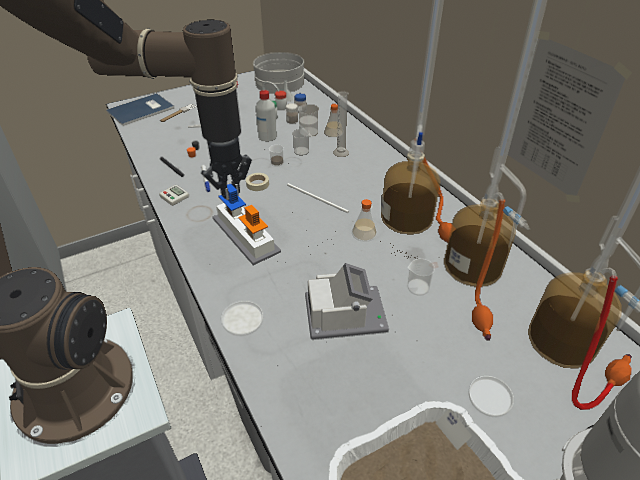

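The blue block is gripped at (232,190): opening 21 mm, pad force 60 N. The orange cassette is undisturbed at (255,225). Next I'll lift and carry.

Emit:
apply_moves(
  moves=[
    [0,0,0,0,0,-0.1,10],
    [0,0,0,0,0,-0.3,10],
    [0,0,0,0,0,-0.5,10],
    [0,0,0,0,0,-0.7,10],
    [0,0,0,0,0,-0.8,10],
    [0,0,0,0.25,-0.05,-0.85,10],
    [0,0,-0.2,0.5,-0.15,-0.85,10],
    [0,0,-0.4,0.75,-0.25,-0.85,10],
    [0,0,-0.6,1,-0.35,-0.85,10],
    [0,0,-0.8,1,-0.4,-0.85,10],
    [0,0,-1,1,-0.4,-0.85,10],
  ],
)

```text
time_s: 4.95
position: [0.576, 0.1265, 0.2627]
orientation: [[0.586, -0.81, -0.001], [-0.81, -0.586, -0.0], [-0.001, 0.001, -1.0]]
force: [-0.2, -0.0, -2.0]
gripper_width: 0.021
grip_force: 59.5
```

```bash
cat >> h.py <<'E'
N=np.array([.5*np.cos(np.radians(-21.5)),.5*np.sin(np.radians(-21.5)),np.cos(np.radians(30))])
YB=np.array([np.sin(np.radians(21.5)),np.cos(np.radians(21.5)),0])
RB=frame(-np.cross(YB,N),-N)
M=np.array([.598,-.1045,.105])
E
python3 - <<'E'
from h import *
row(M+.14*N,RB);row(M+.105*N,RB); snap('side','lift'); print(sense()['joint_pos'],sense()["grip_force"],M+.14*N)
E
```

```text
row [-0.955, -0.5239, 1.9547, 1.2954, 0.3984, 0.1822] pos [0.576  0.1265 0.2627] F [-0.2 -0.  -2. ] t 4.95 w 0.021
row [-0.955, -0.5239, 1.9547, 1.2218, 0.4454, 0.3338] pos [0.576  0.1265 0.2627] F [-0.2 -0.  -2. ] t 4.95 w 0.021
[ 3.13992064e+01  1.14981263e+01 -7.65870119e+00 -3.09394902e-02
 -7.09035047e+01  4.78047382e+00] 59.472768902778625 [ 0.66312923 -0.13015509  0.22624356]
```

Emit:
apply_moves(
  moves=[
    [0,0,0.3,0.25,0.08,0,10],
    [0,0,0.6,0.5,0.15,0,10],
    [0,0,0.9,0.75,0.22,0,10],
    [0,0,1,1,0.3,0,10],
    [0,0,1,1,0.3,0,10],
    [0,0,1,1,0.3,0,10],
  ],
)

```text
time_s: 5.75
position: [0.6437, -0.0696, 0.2629]
orientation: [[0.123, -0.992, -0.001], [-0.992, -0.123, 0.0], [-0.0, 0.001, -1.0]]
force: [-0.7, 0.4, -1.1]
gripper_width: 0.0213
grip_force: 59.4
```

```bash
python3 - <<'E'
from h import *
row(M+.14*N,RB);print(sense()['joint_pos'])
E
```

```text
row [-1.0235, -0.2606, 0.9744, 0.3123, -0.0594, 0.1833] pos [ 0.6437 -0.0696  0.2629] F [-0.7  0.4 -1.1] t 5.75 w 0.0213
[ 1.10404967e+01  1.70157422e+01 -2.68617532e-01 -2.82422677e-02
 -7.27568803e+01 -3.95772911e+00]
```

Emit:
apply_moves(
  moves=[
    [-0.25,-0.06,0.24,0.1,0,0.05,10],
    [-0.5,-0.13,0.48,0.2,-0.03,0.1,10],
    [-0.75,-0.19,0.72,0.3,-0.06,0.15,10],
    [-1,-0.26,0.97,0.312,-0.06,0.18,10],
    [-1,-0.26,0.97,0.312,-0.06,0.18,10],
    [-1,-0.26,0.97,0.312,-0.06,0.18,10],
  ],
)

```text
time_s: 6.5
position: [0.6642, -0.129, 0.2275]
orientation: [[-0.361, -0.815, -0.454], [-0.933, 0.314, 0.179], [-0.003, 0.488, -0.873]]
force: [0.7, -0.2, -1.2]
gripper_width: 0.021
grip_force: 60.0
```

```bash
python3 - <<'E'
from h import *
np.set_printoptions(precision=4,suppress=True)
row(M+.14*N,RB);print(sense()['joint_pos'])
for c in('side','top'):
    p,d=snap(c,c+'_pre');np.save(c+'1.npy',cloud(c,d));np.save(c+'p1.npy',p)
    for n in["blue_cassette_grip","blue_cassette_nose","reader_bay","bay_home"]:
        print(c,n,[(np.round(r["location"],4).tolist(),round(r["confidence"],2)) for r in landmark_of(n,c)[:2]])
a=cv2.imread('pics/side_pre.png')[180:360,260:460];b=cv2.imread('pics/top_pre.png')[180:330,330:490]
a=cv2.resize(a,(400,360),interpolation=2);b=cv2.resize(b,(384,360),interpolation=2)
cv2.imwrite('pics/pre.png',np.hstack([a,b]))
E
```

```text
row [-0.0283, -0.0003, 0.0136, 0.0071, -0.0005, 0.0067] pos [ 0.6642 -0.129   0.2275] F [ 0.7 -0.2 -1.2] t 6.5 w 0.021
[  -0.4941   39.5767   30.3481  -10.5891 -108.0238  -21.453 ]
side blue_cassette_grip [([0.6673, -0.1278, 0.2385], 0.6)]
side blue_cassette_nose [([0.6268, -0.1192, 0.1498], 0.61)]
side reader_bay [([0.5961, -0.1009, 0.1019], 0.8)]
side bay_home [([0.6114, -0.1103, 0.1228], 0.78)]
top blue_cassette_grip [([0.4896, 0.2019, 0.1067], 0.48)]
top blue_cassette_nose []
top reader_bay []
top bay_home []
```

View pics/pre.png

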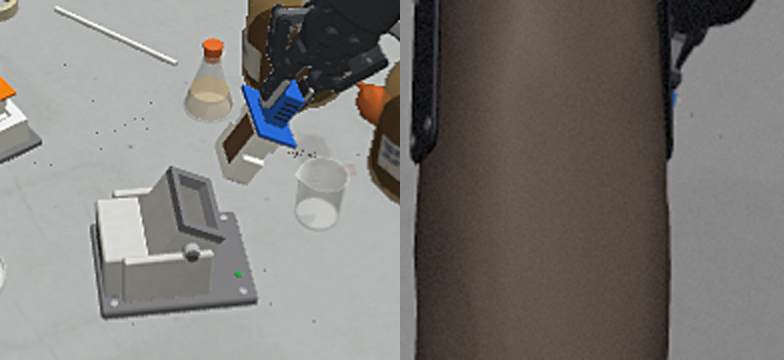

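The side view shows the cassette held with its collar at about (395,238) in the full picture. It is tilted along the bay axis, above and beyond the rim at (358,282). The top camera is blocked by the arm, so I'll measure the offset in the side camera alone.

```bash
python3 - <<'E'
from h import *
np.set_printoptions(precision=4,suppress=True)
s=sense();P=s["position"];R=s["orientation"]
X=np.load('side1.npy');p=np.load('sidep1.npy');h=cv2.cvtColor(p,cv2.COLOR_RGB2HSV)
m=(h[...,0]>95)&(h[...,0]<125)&(h[...,1]>90)&(np.linalg.norm(X-P,axis=2)<.08)
q=(X[m]-P)@R*1000   # tool axes, mm
print(len(q),np.percentile(q,[0,2,10,50,90,98,100],axis=0).T)
hh,e=np.histogram(q[:,2],bins=np.arange(-40,40,2));print([(int(a),int(b)) for a,b in zip(e,hh) if b])
c=q[abs(q[:,2]-13)<6]
for lo in range(0,26,2):
    k=q[(q[:,2]>=lo)&(q[:,2]<lo+2)]
    if len(k)>4: print(lo,len(k),k[:,:2].min(0),k[:,:2].max(0))
# white nose face
w=(h[...,1]<60)&(p.min(2)>90)&(np.linalg.norm(X-P-R[:,2]*.05,axis=2)<.06)
q=(X[w]-P)@R*1000;print(len(q),np.percentile(q,[0,2,10,50,90,98,100],axis=0).T)
# rim in RB axes about M  (tool axes: x=-YB-ish)
gray=(np.linalg.norm(X-M,axis=2)<.065)&(X[...,2]>.06)
q=(X[gray]-M)@RB*1000
g=q[abs(q[:,2])<3.5];print("rim",len(g),np.percentile(g,[0,1,3,50,97,99,100],axis=0).T)
A=np.c_[g[:,:2],np.ones(len(g))];k=np.linalg.lstsq(A,g[:,2],rcond=None)[0];print("rim plane z=",k)
r=cv2.minAreaRect(g[:,:2].astype(np.float32));print(r)
E
```

```text
527 [[-36.8738 -31.3217 -13.4384  17.3702  33.9281  37.591   40.1622]
 [-23.7791 -20.7001 -11.7722   5.4543  17.7925  20.2276  21.047 ]
 [-38.0147 -28.2904 -26.4822   9.5735  12.1317  14.2015  15.7358]]
[(-40, 1), (-32, 1), (-30, 14), (-28, 46), (-26, 13), (-24, 9), (-22, 11), (-20, 7), (-18, 12), (-16, 8), (-14, 12), (-12, 8), (-10, 10), (-8, 11), (-6, 8), (-4, 9), (-2, 6), (0, 13), (2, 14), (4, 10), (6, 14), (8, 56), (10, 172), (12, 49), (14, 13)]
0 13 [  6.4004 -10.5964] [20.8558  9.0955]
2 14 [ 7.0613 -8.369 ] [21.4492  9.1929]
4 10 [  5.5711 -12.005 ] [19.005   9.8468]
6 14 [-14.279  -10.2983] [20.8214 10.222 ]
8 56 [-26.4647 -22.7686] [38.5206 19.1736]
10 172 [-36.8738 -23.7359] [38.9874 20.9529]
12 49 [-34.0374 -23.7791] [40.1622 20.4912]
14 13 [-30.9859 -12.9927] [38.166  19.5026]
497 [[-29.4323 -25.132  -19.3818  23.7257  29.5909  30.6731  31.4731]
 [-18.3562 -13.8469  -9.7499   7.889   10.2859  14.1613  20.4143]
 [ -7.3533  -0.6921  26.001   55.0002  79.4241  84.2446  86.9768]]
rim 345 [[-44.8838 -42.3391 -40.1722   3.1588  44.9071  45.5977  46.1513]
 [-29.0635 -28.3185 -26.9973  -2.3414  24.8286  25.3434  26.2709]
 [ -2.2892  -0.9278  -0.6839   1.3277   3.2808   3.4477   3.4881]]
rim plane z= [ 0.0021 -0.0039  1.255 ]
((0.5318260192871094, -1.561431884765625), (91.78662109375, 54.2543830871582), 1.0321362018585205)
```

```bash
cat >> h.py <<'E'
M2=M-.0007*RB[:,0]
E
python3 - <<'E'
from h import *
row(M2+.09*N,RB);row(M2+.070*N,RB)
E
```

```text
row [-0.0259, 0.0023, 0.01, -0.0006, 0.0011, 0.2579] pos [ 0.6637 -0.1298  0.2278] F [ 1.1 -0.6 -1.5] t 7.0 w 0.0207
row [-0.0259, 0.0023, 0.01, -0.0004, 0.0024, 0.3579] pos [ 0.6637 -0.1298  0.2278] F [ 1.1 -0.6 -1.5] t 7.0 w 0.0207
```

Emit:
apply_moves(
  moves=[
    [-0.026,0.002,0.01,0,0.001,0.12,10],
    [-0.026,0.002,0.01,0,0.001,0.22,10],
    [-0.026,0.002,0.01,0,0.001,0.26,10],
    [-0.026,0.002,0.01,0,0.001,0.28,10],
    [-0.026,0.002,0.01,0,0.002,0.3,10],
    [-0.026,0.002,0.01,0,0.002,0.315,10],
    [-0.026,0.002,0.01,0,0.002,0.33,10],
    [-0.026,0.002,0.01,0,0.002,0.33,10],
  ],
)

```text
time_s: 8.0
position: [0.6333, -0.1179, 0.1698]
orientation: [[-0.367, -0.805, -0.466], [-0.93, 0.318, 0.184], [0.0, 0.501, -0.866]]
force: [1.3, 0.1, -1.7]
gripper_width: 0.0211
grip_force: 60.0
```

```bash
cat >> h.py <<'E'
def st():
    s=sense();d=(s["position"]-M)@RB*1000
    print("bay axes mm (h=%.1f)"%-d[2],np.round(d,1),"F in bay axes",np.round(s["force"]@RB,1),"T",np.round(s["torque"]@RB,2))
E
python3 - <<'E'
from h import *
st();row(M2+.065*N,RB);snap('side','ins');a=cv2.imread('pics/ins.png')[180:360,260:460];cv2.imwrite('pics/insc.png',cv2.resize(a,(600,540),interpolation=2))
E
```

```text
bay axes mm (h=75.0) [ -0.5  -0.3 -75. ] F in bay axes [-0.6 -1.9  0.9] T [ 1.99  0.06 -0.02]
row [0.0021, -0.0001, -0.0009, -0.0012, 0.0015, 0.0502] pos [ 0.6333 -0.1179  0.1698] F [ 1.3  0.1 -1.7] t 8.0 w 0.0211
```

View pics/insc.png

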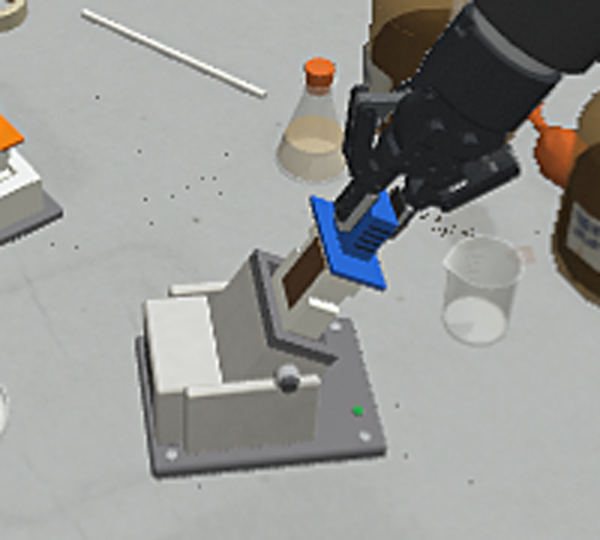

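The nose is in the mouth, lined up and with almost no force (collar at (345,240), rim at (290,310) in the crop). I'll ease in 10 mm.

Emit:
apply_moves(
  moves=[
    [0.002,0,0,-0.001,0.001,0.012,10],
    [0.002,0,0,-0.001,0.001,0.025,10],
    [0.002,0,0,-0.001,0.001,0.037,10],
    [0.002,0,0,-0.001,0.001,0.05,10],
    [0.002,0,0,-0.001,0.001,0.05,10],
  ],
)

```text
time_s: 8.68
position: [0.6285, -0.1158, 0.1612]
orientation: [[-0.367, -0.805, -0.466], [-0.93, 0.318, 0.183], [0.0, 0.5, -0.866]]
force: [1.0, 0.6, -1.7]
gripper_width: 0.021
grip_force: 60.0
```

```bash
python3 - <<'E'
from h import *
st();row(M2+.055*N,RB)
E
```

```text
bay axes mm (h=64.9) [ -0.6  -0.1 -64.9] F in bay axes [-0.9 -1.5  1.1] T [ 1.95 -0.04  0.04]
row [0.0006, -0.0002, -0.001, -0.0005, 0.0003, 0.0495] pos [ 0.6285 -0.1158  0.1612] F [ 1.   0.6 -1.7] t 8.68 w 0.021
```

Emit:
apply_moves(
  moves=[
    [0,0,0,0,0,0.01,10],
    [0,0,0,0,0,0.02,10],
    [0,0,0,0,0,0.03,10],
    [0,0,0,0,0,0.03,10],
  ],
)

```text
time_s: 9.18
position: [0.6262, -0.1146, 0.1564]
orientation: [[-0.367, -0.806, -0.464], [-0.93, 0.318, 0.183], [-0.0, 0.499, -0.867]]
force: [0.5, 1.6, 1.1]
gripper_width: 0.0207
grip_force: 60.3
```

```bash
python3 - <<'E'
from h import *
st();row(M2+.055*N,RB)
E
```

```text
bay axes mm (h=59.5) [ -0.9  -0.2 -59.5] F in bay axes [-1.7  0.7 -0.9] T [ 2.03 -0.47  0.02]
row [-0.0021, 0.0008, -0.0003, 0.0012, 0.0011, 0.0225] pos [ 0.6262 -0.1146  0.1564] F [0.5 1.6 1.1] t 9.18 w 0.0207
```

Emit:
apply_moves(
  moves=[
    [0,0,0,0,0,0.01,10],
    [0,0,0,0,0,0.02,10],
    [0,0,0,0,0,0.03,10],
    [0,0,0,0,0,0.04,10],
    [0,0,0,0,0,0.04,10],
  ],
)

```text
time_s: 9.8
position: [0.6232, -0.113, 0.1507]
orientation: [[-0.367, -0.807, -0.462], [-0.93, 0.318, 0.183], [-0.001, 0.497, -0.868]]
force: [3.9, 1.5, 6.1]
gripper_width: 0.0213
grip_force: 61.1
```

```bash
python3 - <<'E'
from h import *
st();row(M2+.040*N,RB)
E
```

```text
bay axes mm (h=52.9) [ -1.3  -0.2 -52.9] F in bay axes [-2.8  0.4 -6.9] T [ 1.31 -1.39  0.09]
row [-0.0065, 0.0018, 0.001, 0.003, 0.0011, 0.0643] pos [ 0.6232 -0.113   0.1507] F [3.9 1.5 6.1] t 9.8 w 0.0213
```

Emit:
apply_moves(
  moves=[
    [0,0,0,-0.001,0,0.01,10],
    [0,0,0,-0.002,0,0.02,10],
    [0,0,0,-0.003,0,0.03,10],
    [0,0,0,-0.003,0,0.04,10],
    [0,0,0,-0.003,0,0.04,10],
  ],
)

```text
time_s: 10.42
position: [0.6193, -0.1114, 0.1433]
orientation: [[-0.367, -0.807, -0.463], [-0.93, 0.318, 0.183], [-0.0, 0.498, -0.867]]
force: [2.9, 1.3, 5.0]
gripper_width: 0.021
grip_force: 60.9
```

```bash
python3 - <<'E'
from h import *
st();row(M2+.040*N,RB)
E
```

```text
bay axes mm (h=44.3) [ -1.4  -0.2 -44.3] F in bay axes [-2.2  0.6 -5.4] T [ 1.55 -0.84  0.06]
row [-0.0044, 0.0008, -0.0002, 0.0036, 0.001, 0.0215] pos [ 0.6193 -0.1114  0.1433] F [2.9 1.3 5. ] t 10.43 w 0.021
```

Emit:
apply_moves(
  moves=[
    [0,0,0,0,0,0.01,10],
    [0,0,0,0,0,0.02,10],
    [0,0,0,0,0,0.03,10],
    [0,0,0,0,0,0.04,10],
    [0,0,0,0,0,0.05,10],
    [0,0,0,0,0,0.06,10],
    [0,0,0,0,0,0.07,10],
    [0,0,0,0,0,0.075,10],
  ],
)

```text
time_s: 11.42
position: [0.6123, -0.1085, 0.1301]
orientation: [[-0.367, -0.807, -0.464], [-0.93, 0.318, 0.183], [-0.0, 0.498, -0.867]]
force: [3.1, 1.0, 5.1]
gripper_width: 0.0211
grip_force: 61.1
```

```bash
python3 - <<'E'
from h import *
st()
E
```

```text
bay axes mm (h=29.1) [ -1.6  -0.3 -29.1] F in bay axes [-2.   0.4 -5.6] T [ 1.47 -1.03  0.06]
```

Emit:
apply_moves(
  moves=[
    [0,0,0,0,0,0.01,10],
    [0,0,0,0,0,0.02,10],
    [0,0,0,0,0,0.03,10],
    [0,0,0,0,0,0.04,10],
    [0,0,0,0,0,0.05,10],
    [0,0,0,0,0,0.055,10],
  ],
)

```text
time_s: 12.18
position: [0.6057, -0.1063, 0.1187]
orientation: [[-0.367, -0.805, -0.467], [-0.93, 0.318, 0.184], [0.001, 0.502, -0.865]]
force: [0.3, 0.8, -2.9]
gripper_width: 0.0208
grip_force: 59.9
```

```bash
python3 - <<'E'
from h import *
st()
E
```

```text
bay axes mm (h=15.8) [ -1.2   0.1 -15.8] F in bay axes [-0.9 -1.4  2.5] T [ 2.02 -0.35  0.  ]
```

The force has dropped, so the ball has sprung into the notch. I'll seat the collar gently.

Emit:
apply_moves(
  moves=[
    [0,0,0,0,0,0.004,10],
    [0,0,0,0,0,0.008,10],
    [0,0,0,0,0,0.008,10],
  ],
)

```text
time_s: 12.55
position: [0.6056, -0.1064, 0.1183]
orientation: [[-0.367, -0.805, -0.466], [-0.93, 0.318, 0.183], [0.001, 0.5, -0.866]]
force: [-0.2, 0.5, -2.6]
gripper_width: 0.0214
grip_force: 59.9
```

```bash
python3 - <<'E'
from h import *
st()
E
```

```text
bay axes mm (h=15.5) [ -1.   -0.1 -15.5] F in bay axes [-0.4 -0.9  2.4] T [1.98 0.   0.03]
```

Emit:
apply_moves(
  moves=[
    [0,0,0,0,0,0.004,10],
    [0,0,0,0,0,0.008,10],
    [0,0,0,0,0,0.008,10],
  ],
)

```text
time_s: 12.92
position: [0.6055, -0.1063, 0.1178]
orientation: [[-0.367, -0.806, -0.464], [-0.93, 0.318, 0.183], [0.0, 0.499, -0.867]]
force: [1.6, -0.9, 3.5]
gripper_width: 0.0211
grip_force: 60.8
```

```bash
python3 - <<'E'
from h import *
st()
E
```

```text
bay axes mm (h=14.8) [ -1.1  -0.2 -14.8] F in bay axes [ 0.3  0.2 -3.9] T [ 1.57  0.16 -0.04]
```

Emit:
apply_moves(
  moves=[
    [0,0,0,0,0,0.004,10],
    [0,0,0,0,0,0.008,10],
    [0,0,0,0,0,0.008,10],
  ],
)

```text
time_s: 13.3
position: [0.6054, -0.1063, 0.1176]
orientation: [[-0.366, -0.807, -0.463], [-0.931, 0.318, 0.182], [0.0, 0.497, -0.868]]
force: [2.8, -3.0, 10.1]
gripper_width: 0.0209
grip_force: 61.8
```

```bash
python3 - <<'E'
from h import *
st();p,d=snap('side','home');X=cloud('side',d)
print([landmark_of(n,'side')[:1] for n in("blue_cassette_grip","bay_home")])
h=cv2.cvtColor(p,cv2.COLOR_RGB2HSV);m=(h[...,0]>95)&(h[...,0]<125)&(h[...,1]>90)
q=(X-M)@RB*1000;q=q[m&(np.linalg.norm(X-M,axis=2)<.06)];q=q[abs(q[:,2]+5)<8]
A=np.c_[q[:,:2],np.ones(len(q))];print("collar top plane",len(q),np.linalg.lstsq(A,q[:,2],rcond=None)[0],np.median(q[:,2]))
a=cv2.imread('pics/home.png')[200:350,270:450];cv2.imwrite('pics/homec.png',cv2.resize(a,(720,600),interpolation=2))
E
```

```text
bay axes mm (h=14.7) [ -1.   -0.2 -14.7] F in bay axes [  1.7   1.9 -10.6] T [ 0.75 -0.02 -0.05]
[[{'location': [0.6086, -0.1061, 0.1292], 'confidence': 0.58}], []]
collar top plane 311 [ 0.00765843  0.03041183 -4.78749368] -4.170616537738108
```

View pics/homec.png

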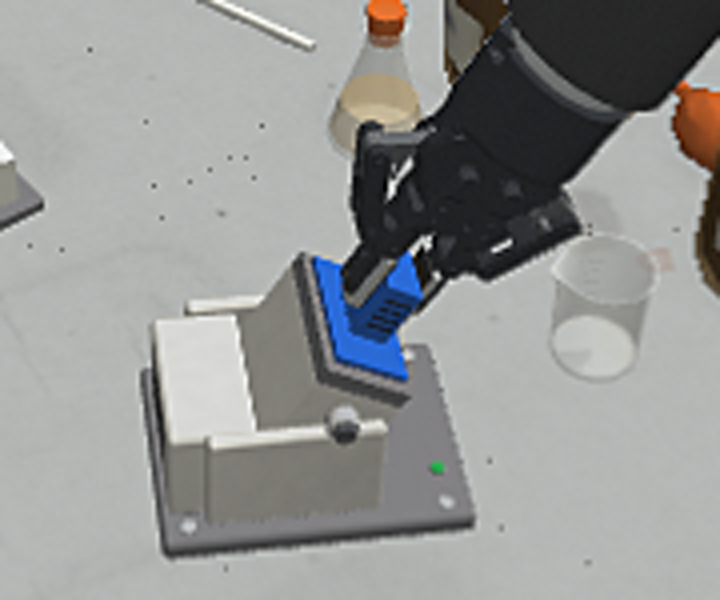

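The collar lies flat on the rim (blue plate (360,325) against the grey rim in the crop), and force rises without motion, so it is seated. I'll relax the push, open and withdraw along the axis.

Emit:
apply_moves(
  moves=[
    [0,0,0,0,0,-0.005,10],
    [0,0,0,0,0,-0.005,50],
    [0,0,0,0,0,-0.005,50],
    [0,0,0,0,0,-0.005,50],
    [0,0,0,0,0,-0.005,50],
  ],
  grip_force=20,
)

```text
time_s: 14.08
position: [0.6047, -0.1058, 0.1163]
orientation: [[-0.367, -0.805, -0.466], [-0.93, 0.318, 0.183], [0.0, 0.5, -0.866]]
force: [0.2, -0.3, 0.5]
gripper_width: 0.0499
grip_force: 0.0
```

Emit:
apply_moves(
  moves=[
    [0,0,0,0,0,-0.05,50],
    [0,0,0,0,0,-0.15,50],
    [0,0,0,0,0,-0.3,50],
    [0,0,0,0,0,-0.45,50],
    [0,0,0,0,0,-0.6,50],
    [0,0,0,0,0,-0.6,50],
  ],
)

```text
time_s: 14.82
position: [0.6622, -0.1286, 0.2229]
orientation: [[-0.367, -0.808, -0.461], [-0.93, 0.319, 0.183], [-0.001, 0.496, -0.868]]
force: [0.6, -0.1, -0.3]
gripper_width: 0.0499
grip_force: 0.0
```

```bash
python3 - <<'E'
from h import *
st();p,d=snap('side','rel');X=cloud('side',d)
print([landmark_of(n,'side')[:1] for n in("blue_cassette_grip","bay_home","orange_cassette_grip","beaker","flask")])
h=cv2.cvtColor(p,cv2.COLOR_RGB2HSV);m=(h[...,0]>95)&(h[...,0]<125)&(h[...,1]>90)
q=(X-M)@RB*1000;q=q[m&(np.linalg.norm(X-M,axis=2)<.06)];q=q[abs(q[:,2]+5)<8]
A=np.c_[q[:,:2],np.ones(len(q))];print("collar top plane",len(q),np.linalg.lstsq(A,q[:,2],rcond=None)[0],np.median(q[:,2]))
a=cv2.imread('pics/rel.png')[170:350,240:456];cv2.imwrite('pics/relc.png',cv2.resize(a,(720,600),interpolation=2))
E
```

```text
bay axes mm (h=136.4) [  -1.1   -0.5 -136.4] F in bay axes [-0.2 -0.7 -0.1] T [ 1.63 -0.03 -0.03]
[[{'location': [0.6102, -0.1081, 0.1268], 'confidence': 0.55}], [], [{'location': [0.485, 0.2079, 0.1039], 'confidence': 0.83}], [{'location': [0.7603, -0.109, -0.0008], 'confidence': 0.57}], [{'location': [0.7594, 0.1127, 0.0004], 'confidence': 0.81}]]
collar top plane 323 [ 0.00741889  0.02217164 -4.58406798] -3.9939202560852247
```

View pics/relc.png

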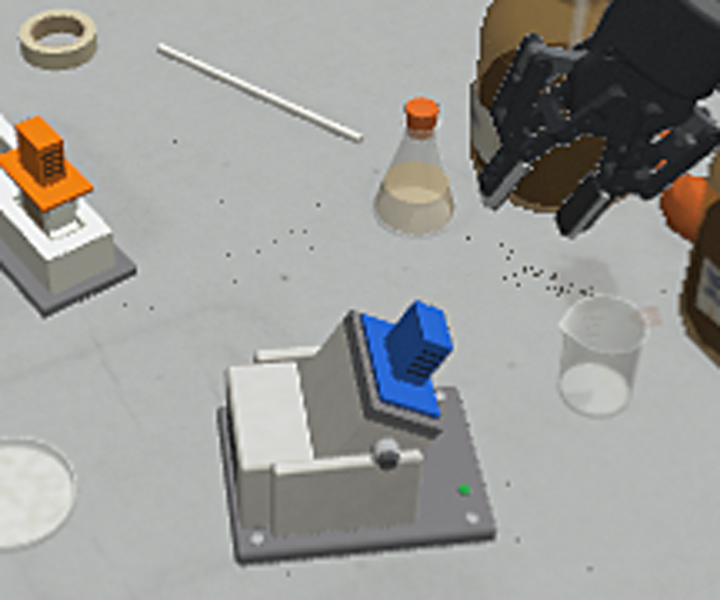

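```bash
python3 - <<'E'
from h import *
np.set_printoptions(precision=4,suppress=True)
p,d=snap('side');X=cloud('side',d);h=cv2.cvtColor(p,cv2.COLOR_RGB2HSV)
m=(h[...,0]>95)&(h[...,0]<125)&(h[...,1]>90);Q=(X-M)@RB*1000
def fit(q,z0):
    k=abs(q[:,2]-z0)<3
    for _ in range(6):
        A=np.c_[q[:,:2],np.ones(len(q))];c=np.linalg.lstsq(A[k],q[k,2],rcond=None)[0];k=abs(A@c-q[:,2])<1.5
    return k.sum(),c,q[k].min(0),q[k].max(0)
n=(abs(Q[...,0])<50)&(abs(Q[...,1])<30)
print("collar",fit(Q[m&n&~((abs(Q[...,0])<21)&(Q[...,1]<16)&(Q[...,1]>-16))],-4.5))
Q0=(np.load('side0.npy')-M)@RB*1000;n0=(abs(Q0[...,0])<47)&(abs(Q0[...,1])<30)
print("rim before",fit(Q0[n0],1.))
E
```

```text
collar (np.int64(162), array([ 0.0036,  0.0014, -4.1846]), array([-36.3044, -24.3424,  -5.6959]), array([38.6533, 20.7427, -2.5708]))
rim before (np.int64(283), array([0.0034, 0.0011, 1.2898]), array([-43.0589, -28.6787,  -0.2969]), array([45.4451, 26.0095,  2.9418]))
```

The collar is parallel to the rim, about 5.5 mm above it by camera against its 5 mm thickness, so it is seated within measuring error. Nothing else has moved, so I'm handing in.

```bash
python3 -c "
from rig import *
print(job_done())"
```

```text
the job is handed in; nothing more can be done
None
```

The blue cassette went past the ball, clicked (push force fell from about 6 N to nothing), and now sits with its collar flat on the bay's rim. It is released with the gripper clear, the orange cassette, beaker and flask still read at their starting places, and the job was handed in at about 15 s of the 43 s allowed.

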